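# Hold the tablet holder's sprung jaw open at the tape mark

### The job

The small tablet is about to be fitted into the counter-top holder: take the blue ribbed pull tab on the holder's sprung jaw, draw the jaw out along its rail until its rubber gripping face stands over the strip of orange tape, and keep it there. Do not let the jaw snap back on the way, and leave everything else on the counter where it is. Finish still holding the tab, with the jaw steady at the tape: it springs shut when let go, and nothing else may keep it open.

Things in the scene. Friction and masses are not known exactly. Their poses are not given: they have to be found in the camera images.
- holder: Tablet holder, screwed down. Origin: centre of the underside of its grey base plate (130 x 150 x 8 mm); z up. A level aluminium rail, 16 mm thick, 44 mm high, top 117 mm above the counter, runs along its y from -105 to +138 mm. Fixed black jaw at the -y end, gripping face at y = -85 mm. Mouth faces its +x. Only the pull tab reaches above 130 mm.
- jaw_slide (a joint): How far the moving black jaw has been drawn out along the holder's +y, in m: 0 closed (where it rests), 0.090 at the end stop. A spring pulls it shut with about 3.5 N at 0, rising 0.7 N per 10 mm (9 N at 78 mm); let go, it snaps shut.
- jaw_face (a point): Point in the plane of the moving jaw's rubber gripping face (it looks to the holder's -y), 117 mm above the counter, over the rail. Moves with the jaw; closed, it is at y = -15 mm in the holder's frame. The black jaw reaches 40 mm from this face towards the holder's +y; its top is 122 to 130 mm above the counter.
- jaw: The moving black jaw with its blue pull tab. Origin: at counter height below the rail, in the plane of its gripping face; axes as the holder's. Slides along the holder's y only.
- pull_tab (a point): Middle of the blue ribbed upright tab on top of the moving jaw: 12 mm thick along the holder's x, 26 mm wide along its y, standing from 25 mm below to 17 mm above this point, which lies 151 mm above the counter, 22 mm from the gripping face towards the holder's +y. Can be pinched from above across the 12 mm; fingertips less than 20 mm below this point clear the jaw.
- tape: Strip of orange tape, 10 mm wide along the holder's y, stuck round the rail (front, top, back): the mark. Origin: in the middle of its width, at counter height below the rail; axes as the holder's. It lies 46 to 78 mm from the closed gripping face towards the holder's +y. The jaw slides over it.
- trays: Two stacked slate-grey ceramic trays, fixed in place: lower 280 x 170 x 22 mm, upper 160 x 170 x 22 mm on its +x end; 44 mm high in all. Origin: centre of the lower tray's underside. Leave alone.
- comb: Red plastic comb, 150 mm long along its y, 25 mm wide, 5 mm thick, lying in the upper tray. Origin: under its middle. Leave alone.
- tweezers: Steel tweezers, 95 mm long along their y, 6 mm high, lying in the upper tray. Origin: under their middle. Leave alone.
- trimmer: Silver hair trimmer, 135 mm long along its y, 36 mm wide, 30 mm high, lying in the lower tray. Origin: under its middle. Leave alone.
- tin: Small round tin with a closed screw-top lid, 68 mm across, 36 mm high. Origin: centre of its underside. Leave alone.
- cup: White plastic cup, 76 mm across the rim, 90 mm high. Origin: centre of its underside. Leave alone.
- tablet: Small grey tablet lying flat, dark screen up, 110 mm along its x, 180 mm along its y, 9 mm thick. Origin: centre of its underside. It is to be fitted later by someone else: leave alone.

How it is judged:
On the way:
1. the pull tab is held in the fingers and the jaw has been drawn at least 15 mm out of its closed place (contact force between the fingers and jaw above 1 N and value of joint jaw_slide above 0.015 m and distance between the grasp point and pull_tab below 0.03 m), for 0.1 s.
At the end, for the whole second after the job is handed in: The jaw's gripping face is within 6 mm of the tape's middle line and still (under 10 mm/s), held by the fingers (over 1 N) on the pull tab (within 30 mm of its middle), no loose thing touching the holder; tin, cup, tablet, comb, tweezers and trimmer within 20 mm of where they were (y of jaw_face in the frame of tape between -0.006 and 0.006 m and contact force between the fingers and jaw above 1 N and distance between the grasp point and pull_tab below 0.03 m and velocity of joint jaw_slide between -0.01 and 0.01 m/s and distance of each of tin, cup, tablet, comb, tweezers, trimmer from where it was at the start of the episode below 0.02 m and contact force between holder and tin below 0.1 N and contact force between holder and cup below 0.1 N and contact force between holder and tablet below 0.1 N); the arm keeps its last pose, push and grip.
It fails at once if the jaw snaps back (closes faster than 0.4 m/s) (velocity of joint jaw_slide below -0.4 m/s).
It fails at once if something else on the counter is moved by more than 20 mm (distance of any of tin, cup, tablet, comb, tweezers, trimmer from where it was at the start of the episode above 0.02 m).
It also fails if it takes over 32 s, if anything falls off the work surface, if the arm or the gripper's body presses on something with over 40 N, if the wrist force passes 120 N, or if a joint passes its speed limit or range.

### The arm

A 7-joint arm with a two-finger parallel gripper is mounted at the origin on the work surface. World frame = base frame: x ahead of the robot, y to its left, z up, the work surface at z = 0. Lengths are in m, angles in rad, forces in N, time in s.
With the tool pointing down it reaches from about 0.4 to 0.875 m from the base axis. Payload 6.5 kg.
Tool frame: the origin (TCP) lies on the front face of the gripper's body, between the roots of the fingers; the fingertips stand 73 mm ahead of it and the grasp point (between the pads) lies 54 mm ahead of it (arm.tips_ahead is the z of the fingertips in the tool frame, in m); z points along the fingers, y is the direction in which the jaws open and shut (so a half turn about z gives the same grasp; the last joint's range is limited). The gripper opens to 85 mm and grips with 20 to 120 N. Pads are 22 mm wide; open, the fingers measure 114 mm over their backs; the gripper's body (76 mm by 85 mm) begins 54 mm behind the grasp point. The pads swing forward as they close: fully open they stand 13 mm farther back than shut.
Start: joints at [-1.367, 0.536, -0.004, 1.538, 0.003, 1.067, -0.071], TCP at [0.173, 0.626, 0.304] pointing down, gripper open.
Joint ranges: [-2.7, 2.7], [-0.37, 2.16], [-1.27, 1.26], [0.24, 2.4], [-1.31, 4.45], [0.19, 1.91], [-2.76, 2.76]. Speed limits (rad/s): [2.39, 2.39, 3.14, 3.14, 3.14, 3.14, 3.14].

### API

Orientations are given as a unit quaternion [x, y, z, w].
In Python, from bench import arm gives the robot as it stands.
- The arm moves only by the shell command python3 -m jog 'ROWS' [OPENING]. ROWS is a JSON object of lists of equal length, an entry for each row: "dp": the shift along the tool's x, y, z in m, a list of three; "dr": the turn, a rotation vector about the tool's x, y, z in degrees, a list of three. In form: {"dp": [[tx, ty, tz], ...], "dr": [[rx, ry, rz], ...]}. A call has 1 to 12 rows; each row is the pose to reach, as a shift and turn from the pose measured when the call began, along the tool's axes at that moment; what a row does not reach only later rows make up. A row lasts 1/12 s, in which the tool goes at most 41.7 mm and 7.16 degrees, less where a joint would pass 70% of its speed; a pose out of reach is approached as far as the arm can. A call with a gripper value outside its range is refused whole. OPENING is the finger opening in m, from 0 to 0.0854, set as the call begins (- or left out, the last holds). The fingers move at their own pace and stop on an object; the grip force is fixed at half the most. Time passes only in rows, so rows that repeat a pose let the fingers close. It gives the time, the measured TCP pose, the force and the opening at its end, in the units of the state.
- arm.get_obs(): the state, without advancing time (a new reading comes with each control period).
- arm.get_image(name): name is "side" or "top"; returns a dict with "color" (384x512x3 uint8, red, green, blue), "fx", "fy", "cx", "cy" (pixels), "k1" (the pictures are not rectified: a ray, as slopes to the right and down, at radius r is drawn at 1 + k1 r^2 times it, then the intrinsics apply), "cam_to_world" (4x4, takes a point from camera to world coordinates). Camera axes: x right, y up, looking along -z (the intrinsics and any distortion apply to the point x, -y, -z); pixel columns grow to the right and rows downward; lengths in m; the calibration is good to about 2 mm. A picture is of the moment at which its call begins. There is no depth.
- arm.sign_off(): hands the job in, once; it reports no verdict.
The state is a dict: "time_s": time; "q": joint angles; "joint_vel": joint speeds; "joint_efforts": joint torques, N m; "eef_pos": TCP position; "ee_rot": TCP orientation; "ft_force": force on the tool from outside, world axes, zero at the start; "moment": the same for the moment, N m; "gripper_width": opening from 0.0 (shut) to 1.0 (fully open).
Only numpy, scipy, OpenCV 4.12 (cv2) and the standard library are available. Lean on these libraries where they do the work, as an engineer would, in place of code of your own. Each camera call takes 0.05 s, during which the arm holds its last target. There are 200 camera calls.

## Working session

There is one attempt and no reset: what is moved stays moved. The work goes in short steps, Python scripts to look and compute and a shell command to move; the robot and the scene stay as the last step left them, time stands still between calls to the robot, and variables do not carry over. Pictures are saved under pics/ and viewed, on a budget of 10 in all, crops included, one or two more only if the job needs it, and the job is handed in when it is done.

```bash
mkdir -p pics
cat > h.py <<'E'
from bench import arm
import numpy as np, cv2
def snap(n,f):
    im=arm.get_image(n); cv2.imwrite('pics/'+f,im['color'][:,:,::-1]); return im
def K(im): return np.array([[im['fx'],0,im['cx']],[0,im['fy'],im['cy']],[0,0,1.]]),np.array([im['k1'],0,0,0,0.])
def ray(im,uv):
    k,d=K(im); p=cv2.undistortPoints(np.array(uv,float).reshape(-1,1,2),k,d).reshape(-1,2)
    T=np.array(im['cam_to_world']); v=np.c_[p[:,0],-p[:,1],-np.ones(len(p))]@T[:3,:3].T
    return T[:3,3],v
def onz(im,uv,z):
    o,v=ray(im,uv); return o+v*((z-o[2])/v[:,2])[:,None]
def blobs(im,lo,hi,amin=15):
    hsv=cv2.cvtColor(im['color'],cv2.COLOR_RGB2HSV); m=cv2.inRange(hsv,lo,hi)
    n,l,s,c=cv2.connectedComponentsWithStats(m)
    return [(s[i].tolist(),c[i].round(1).tolist(),l==i) for i in range(1,n) if s[i][4]>=amin]
E
python3 - <<'E'
from h import *
for n in('top','side'):
    im=snap(n,n+'0.png'); print(n,np.array(im['cam_to_world']).round(3).tolist(),im['fx'],im['k1'])
    for nm,lo,hi in(('blue',(100,120,50),(125,255,255)),('orange',(8,150,120),(20,255,255))):
        for b in blobs(im,lo,hi): print(nm,b[0],b[1])
o=arm.get_obs();print(o['eef_pos'],o['ee_rot'],o['time_s'])
E
```

```text
top [[-0.02, 0.997, -0.078, 0.496], [-1.0, -0.021, -0.013, -0.042], [-0.014, 0.078, 0.997, 1.21], [0.0, 0.0, 0.0, 1.0]] 401.06650223029465 -0.09354637759216688
blue [268, 205, 10, 10, 61] [272.6, 209.3]
side [[0.995, 0.043, -0.089, 0.464], [-0.098, 0.56, -0.823, -0.941], [0.014, 0.827, 0.561, 0.725], [0.0, 0.0, 0.0, 1.0]] 410.31002484951705 0.031879398739833066
blue [239, 186, 7, 18, 54] [243.1, 193.1]
[0.1731096  0.62605145 0.3031152 ] [ 1.34426750e-01  9.90923223e-01 -7.82450377e-04 -5.32370976e-05] 0.1
```

View pics/top0.png

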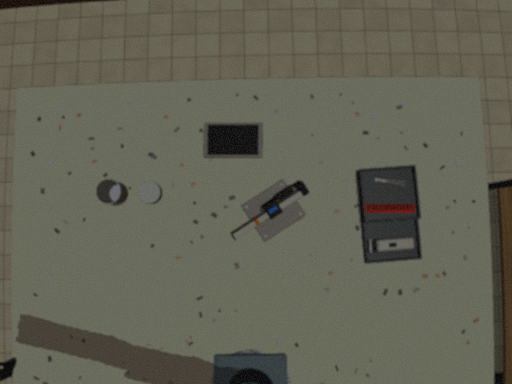

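View pics/side0.png

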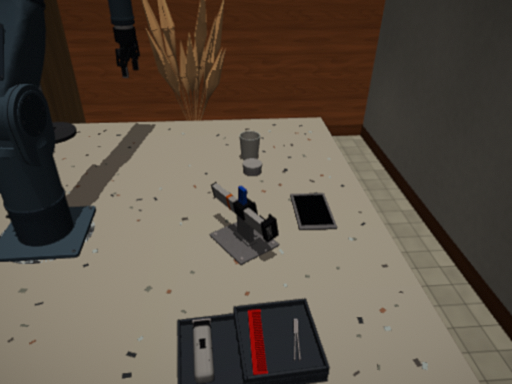

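The top view shows the rail from the fixed jaw (303,187) to its free end (233,236), with the blue tab at (272,209) and the tape near (256,221). The side view shows the tab at (243,193) and the tape near (230,198). The surroundings of the tab look free. I'll enlarge both.

Run:
```python
from h import *
A=[]
for n,(x,y) in(('top',(225,175)),('side',(200,175))):
    ims=[arm.get_image(n) for _ in range(4)]; im=ims[0]
    im['color']=np.mean([i['color'] for i in ims],0).astype(np.uint8)
    np.save(n+'.npy',im,allow_pickle=True)
    A.append(cv2.resize(im['color'][y:y+75,x:x+90,::-1],None,fx=7,fy=7,interpolation=cv2.INTER_CUBIC)[:,:])
    for nm,lo,hi in(('blue',(100,110,40),(125,255,255)),('orange',(3,110,70),(22,255,255))):
        for b in blobs(im,lo,hi,4): 
            if x<b[1][0]<x+90 and y<b[1][1]<y+75: print(n,nm,b[0],b[1])
c=np.hstack(A); c=cv2.resize(c,(800,int(800*c.shape[0]/c.shape[1]))); cv2.imwrite('pics/crop1.png',np.clip(c*1.5,0,255).astype(np.uint8)); print(c.shape)
```

```text
top blue [267, 205, 12, 10, 68] [272.7, 209.2]
top orange [254, 219, 6, 6, 20] [256.5, 221.5]
side blue [239, 186, 8, 19, 86] [242.8, 195.0]
side orange [226, 194, 6, 5, 17] [228.4, 195.6]
(333, 800, 3)
```

View pics/crop1.png

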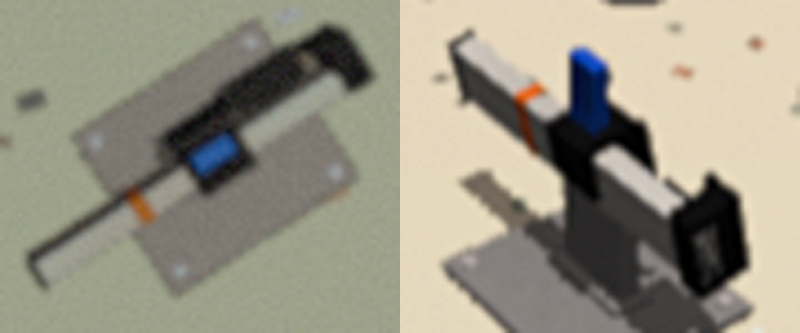

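The crop shows, in full-image pixels after dividing by 4.44 and adding (225,175): tab top with centre near (214,154) in the crop, tape at (140,206), and plate corners (75,133), (257,20), (355,175), (178,295). Now to metric.

Run:
```python
from h import *
t=np.load('top.npy',allow_pickle=True).item(); s=np.load('side.npy',allow_pickle=True).item()
f=lambda L:np.array(L)/4.444+[225,175]
P=onz(t,f([(75,133),(257,20),(355,175),(178,295)]),.008); print(P.round(4), P.mean(0))
d=lambda v:v/np.linalg.norm(v)
y1=d(P[0]-P[1]+P[3]-P[2])[:2]; print('plate y',y1, np.linalg.norm(P[0]-P[1]),np.linalg.norm(P[1]-P[2]))
R=onz(t,f([(40,268),(340,85)]),.117); y2=d(R[0]-R[1])[:2]; print('rail',R.round(4),y2,np.linalg.norm(R[0]-R[1]))
# refined: rail centre via tape blob and tab
tab=onz(t,[(272.7,209.2)],.166)[0]; tab2=onz(t,f([(214,154.5)]),.168)[0]
tp=onz(t,[(256.5,221.5)],.117)[0]; tp2=onz(t,f([(141,206)]),.117)[0]
print('tab',tab,tab2,'tape',tp,tp2)
for y in(y1,y2): print('ang',np.degrees(np.arctan2(y[1],y[0])),'draw',[(a-b)[:2]@y+.022 for a in(tp,tp2) for b in(tab,tab2)])
# side: triangulate tab top centre; tape on rail top
g=lambda L:(np.array(L)-[400,0])/4.444+[200,175]
print('side tabtop',onz(s,g([(590,57)]),.168),'tape top',onz(s,g([(530,93)]),.117))
c=onz(s,g([(590,57)]),.168)[0]; e=onz(s,g([(530,93)]),.117)[0]
print('side draw',[(e-c)[:2]@y+.022 for y in(y1,y2)])
o=arm.get_obs();print(o['eef_pos'],o['ee_rot'],o['time_s'])
```

```text
[[ 0.5513  0.0147  0.008 ]
 [ 0.6254 -0.11    0.008 ]
 [ 0.5191 -0.1734  0.008 ]
 [ 0.4411 -0.0525  0.008 ]] [ 0.53421513 -0.08032079  0.008     ]
plate y [-0.52624981  0.85033002] 0.14509113278889907 0.12379188106845863
rail [[ 0.4641  0.0324  0.117 ]
 [ 0.5724 -0.1539  0.117 ]] [-0.50255287  0.86454648] 0.21551827129384363
tab [ 0.5312488  -0.07278117  0.166     ] [ 0.52968713 -0.07386913  0.168     ] tape [ 0.50036094 -0.02942851  0.117     ] [ 0.50074318 -0.03005698  0.117     ]
ang 121.75241808217154 draw [np.float64(0.07511880059601389), np.float64(0.07522209198256205), np.float64(0.07438323859284901), np.float64(0.07448652997939717)]
ang 120.16904089947646 draw [np.float64(0.07500317427981976), np.float64(0.07515893940605645), np.float64(0.07426773558863128), np.float64(0.07442350071486797)]
side tabtop [[ 0.53265222 -0.07383259  0.168     ]] tape top [[ 0.49999384 -0.03154894  0.117     ]]
side draw [np.float64(0.0751415213046554), np.float64(0.07496874151556052)]
[0.17328573 0.62645069 0.30386724] [ 1.34493797e-01  9.90914435e-01 -2.61912841e-05  1.96922315e-05] 0.5
```

The draw comes out at about 75 mm in both views, the rail's +y runs at about 121° in world, and the tab is at (0.531, -0.0735). Now I'll move over it, with the turn in the first half.

```bash
python3 -m jog '{"dp":[[-0.022,-0.024,0],[-0.044,-0.048,0],[-0.066,-0.072,0],[-0.088,-0.096,0],[-0.11,-0.12,0],[-0.132,-0.144,0],[-0.154,-0.168,0],[-0.176,-0.192,0],[-0.198,-0.216,0],[-0.22,-0.24,0],[-0.242,-0.264,0],[-0.266,-0.29,0]],"dr":[[0,0,3.6],[0,0,7.2],[0,0,10.8],[0,0,14.4],[0,0,18],[0,0,21.6],[0,0,25.2],[0,0,28.8],[0,0,32.4],[0,0,36],[0,0,39.6],[0,0,43]]}' 0.0854
cat > rel.py <<'E'
from h import *; import sys
from scipy.spatial.transform import Rotation as R
p=np.array([float(a) for a in sys.argv[1:4]]); yaw=np.radians(float(sys.argv[4]))
o=arm.get_obs(); r=R.from_quat(o['ee_rot']); hx=np.array([np.cos(yaw),np.sin(yaw),0])
z=np.array([0,0,-1.]); 
if r.as_matrix()[:,1]@hx<0: hx=-hx
G=R.from_matrix(np.c_[np.cross(hx,z),hx,z])
print('dp',r.inv().apply(p-o['eef_pos']).round(4),'dr',(r.inv()*G).as_rotvec(degrees=True).round(2),'F',np.round(o['ft_force'],2),'w',round(o['gripper_width'],3),'tcp',np.round(o['eef_pos'],4),'t',o['time_s'],'q',np.round(o['q'],2))
E
python3 rel.py 0.531 -0.0735 0.300 31.3
```

```text
time_s: 1.5
eef_pos: [0.3526, 0.275, 0.3042]
ee_rot: [0.489, 0.872, 0.0, -0.0]
ft_force: [1.0, 0.5, -0.5]
gripper_width: 1.004
dp [-0.3904 -0.0295  0.004 ] dr [ 0.04 -0.03  0.12] F [ 0.97  0.46 -0.51] w 1.004 tcp [0.3526 0.275  0.3042] t 1.5 q [-1.    0.19  0.27  2.06 -0.06  0.9  -0.15]
```

```bash
python3 -m jog '{"dp":[[-0.035,-0.003,0],[-0.07,-0.006,0],[-0.105,-0.009,0],[-0.14,-0.012,0],[-0.175,-0.015,0],[-0.21,-0.018,0],[-0.245,-0.021,0],[-0.28,-0.024,0],[-0.315,-0.027,0.002],[-0.35,-0.029,0.004],[-0.375,-0.0295,0.004],[-0.39,-0.0295,0.004]],"dr":[[0,0,0],[0,0,0],[0,0,0],[0,0,0],[0,0,0],[0,0,0],[0,0,0],[0,0,0],[0,0,0],[0,0,0],[0,0,0],[0,0,0]]}'
python3 rel.py 0.531 -0.0735 0.300 31.3
python3 - <<'E'
from h import *
t=arm.get_image('top');s=arm.get_image('side')
f=lambda im,x,y:cv2.resize(im['color'][y:y+90,x:x+90,::-1],(400,400),interpolation=cv2.INTER_CUBIC)
cv2.imwrite('pics/c2.png',np.hstack([f(t,225,160),f(s,200,130)]))
E
```

```text
time_s: 2.5
eef_pos: [0.5317, -0.0767, 0.3002]
ee_rot: [0.491, 0.871, 0.0, 0.001]
ft_force: [-0.2, -0.8, -0.4]
gripper_width: 1.001
dp [0.0031 0.0011 0.0002] dr [ 0.05  0.07 -0.08] F [-0.23 -0.76 -0.36] w 1.001 tcp [ 0.5317 -0.0767  0.3002] t 2.5 q [-0.33  0.38  0.5   1.87 -0.22  0.95  0.81]
```

View pics/c2.png

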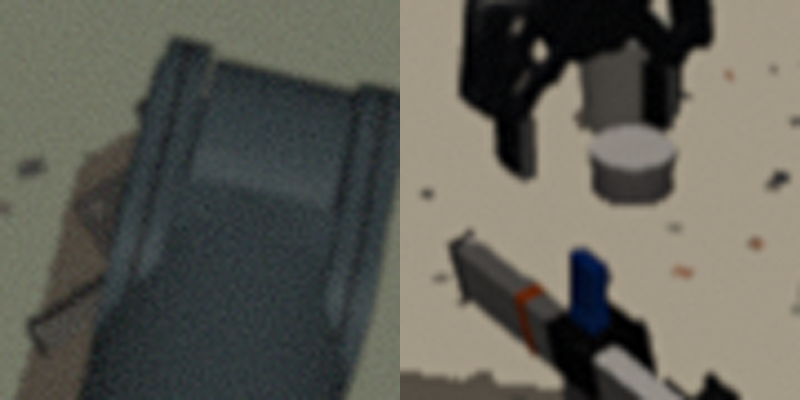

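The side view shows the open fingers (tips at about (515,175) and (670,125) in the crop) straddling the tab at (590,260), which fits the plan. Descending, then closing.

```bash
python3 -m jog '{"dp":[[0.003,0.001,0.01],[0.003,0.001,0.02],[0.003,0.001,0.03],[0.003,0.001,0.04],[0.003,0.001,0.05],[0.003,0.001,0.06],[0.003,0.001,0.068],[0.003,0.001,0.076],[0.003,0.001,0.082],[0.003,0.001,0.088],[0.003,0.001,0.088],[0.003,0.001,0.088]],"dr":[[0,0,0],[0,0,0],[0,0,0],[0,0,0],[0,0,0],[0,0,0],[0,0,0],[0,0,0],[0,0,0],[0,0,0],[0,0,0],[0,0,0]]}'
python3 rel.py 0.531 -0.0735 0.212 31.3
python3 - <<'E'
from h import *
t=arm.get_image('top');s=arm.get_image('side')
f=lambda im,x,y:cv2.resize(im['color'][y:y+90,x:x+90,::-1],(600,600),interpolation=cv2.INTER_CUBIC)
cv2.imwrite('pics/c3.png',f(s,200,150))
E
```

```text
time_s: 3.6
eef_pos: [0.531, -0.0732, 0.212]
ee_rot: [0.491, 0.871, -0.0, 0.001]
ft_force: [0.1, -0.2, 0.2]
gripper_width: 0.998
dp [-0.0003 -0.0002  0.    ] dr [ 0.04  0.08 -0.15] F [ 0.11 -0.24  0.17] w 0.998 tcp [ 0.531  -0.0732  0.212 ] t 3.6 q [-0.29  0.5   0.44  1.94 -0.3   0.77  0.87]
```

View pics/c3.png

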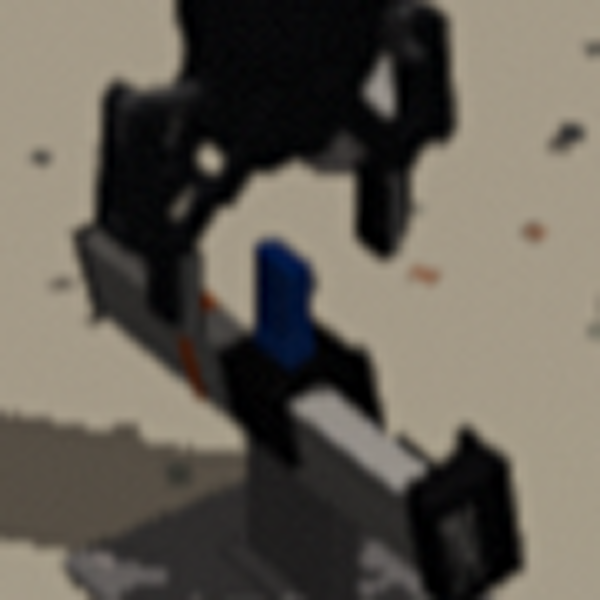

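The tab at (285,300) stands midway between the fingertips at (165,315) and (380,250). Closing now.

```bash
python3 -m jog '{"dp":[[0,0,0],[0,0,0],[0,0,0],[0,0,0],[0,0,0],[0,0,0],[0,0,0],[0,0,0],[0,0,0],[0,0,0],[0,0,0],[0,0,0]],"dr":[[0,0,0],[0,0,0],[0,0,0],[0,0,0],[0,0,0],[0,0,0],[0,0,0],[0,0,0],[0,0,0],[0,0,0],[0,0,0],[0,0,0]]}' 0.0
python3 rel.py 0.531 -0.0735 0.212 31.3
python3 -c "
import numpy as np
from h import *
a=np.radians(121.3);o=arm.get_obs();from scipy.spatial.transform import Rotation as R
print(R.from_quat(o['ee_rot']).inv().apply([.075*np.cos(a),.075*np.sin(a),0]))"
```

```text
time_s: 4.7
eef_pos: [0.5323, -0.0726, 0.2129]
ee_rot: [0.491, 0.871, 0.001, 0.002]
ft_force: [4.8, 2.9, -0.9]
gripper_width: 0.129
dp [-0.0001 -0.0016  0.0009] dr [ 0.19  0.16 -0.06] F [ 4.84  2.93 -0.88] w 0.129 tcp [ 0.5323 -0.0726  0.2129] t 4.7 q [-0.29  0.5   0.44  1.94 -0.3   0.77  0.87]
[ 7.49996756e-02 -8.33190134e-05 -2.04245171e-04]
```

The fingers stopped at 11 mm, so the tab is gripped. The rail direction is almost exactly tool +x, so I'll pull half way.

```bash
python3 -m jog '{"dp":[[0.002,0,0],[0.005,0,0],[0.009,0,0],[0.013,0,0],[0.017,0,0],[0.021,0,0],[0.025,0,0],[0.029,0,0],[0.033,0,0],[0.037,0,0],[0.04,0,0],[0.04,0,0]],"dr":[[0,0,0],[0,0,0],[0,0,0],[0,0,0],[0,0,0],[0,0,0],[0,0,0],[0,0,0],[0,0,0],[0,0,0],[0,0,0],[0,0,0]]}'
python3 rel.py 0.4919 -0.0091 0.212 31.3
python3 - <<'E'
from h import *
s=arm.get_image('side')
cv2.imwrite('pics/c4.png',cv2.resize(s['color'][150:240,200:290,::-1],(600,600),interpolation=cv2.INTER_CUBIC))
E
```

```text
time_s: 5.7
eef_pos: [0.5118, -0.0394, 0.2129]
ee_rot: [0.491, 0.871, 0.0, 0.003]
ft_force: [5.5, -3.3, -4.3]
gripper_width: 0.125
dp [ 0.0363 -0.0013  0.0007] dr [ 0.2   0.3  -0.07] F [ 5.5  -3.32 -4.32] w 0.125 tcp [ 0.5118 -0.0394  0.2129] t 5.7 q [-0.36  0.46  0.44  2.   -0.29  0.74  0.8 ]
```

View pics/c4.png

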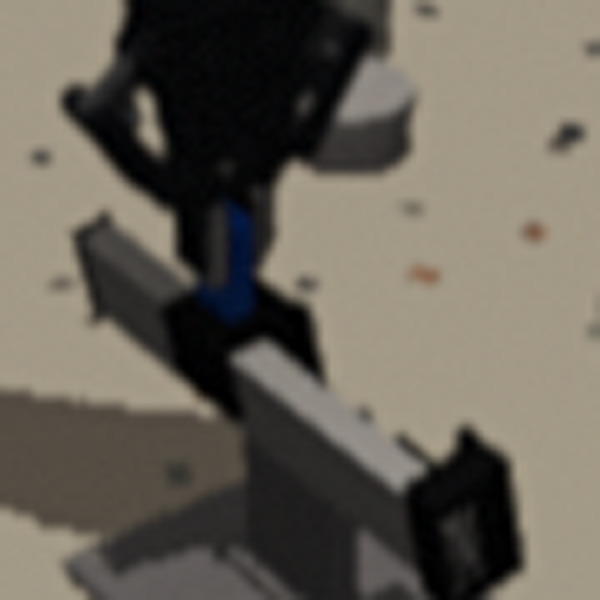

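The jaw followed: the tab is now at about (230,260) and the tape is hidden under the jaw. The pull force is about 5.7 N, as expected for this draw. Another 36 mm to go.

```bash
python3 -m jog '{"dp":[[0.003,0,0],[0.007,0,0],[0.011,0,0],[0.015,0,0],[0.019,0,0],[0.023,0,0],[0.027,0,0],[0.031,0,0],[0.034,0,0],[0.036,0,0],[0.037,0,0],[0.037,0,0]],"dr":[[0,0,0],[0,0,0],[0,0,0],[0,0,0],[0,0,0],[0,0,0],[0,0,0],[0,0,0],[0,0,0],[0,0,0],[0,0,0],[0,0,0]]}'
python3 rel.py 0.4933 -0.0086 0.213 31.3
python3 - <<'E'
from h import *
ims=[arm.get_image('side') for _ in range(4)]; s=ims[0]; s['color']=np.mean([i['color'] for i in ims],0).astype(np.uint8); np.save('s5.npy',s,allow_pickle=True)
cv2.imwrite('pics/c5.png',np.clip(1.6*cv2.resize(s['color'][175:235,205:265,::-1],(600,600),interpolation=cv2.INTER_CUBIC).astype(float),0,255).astype(np.uint8))
for b in blobs(s,(3,110,40),(22,255,255),4)+blobs(s,(100,110,30),(125,255,255),4):
    if 205<b[1][0]<265 and 175<b[1][1]<235: print(b[:2])
E
```

```text
time_s: 6.75
eef_pos: [0.4935, -0.0099, 0.2128]
ee_rot: [0.491, 0.871, -0.0, 0.005]
ft_force: [6.9, -5.8, -4.7]
gripper_width: 0.127
dp [ 0.0012  0.0005 -0.0002] dr [ 0.23  0.51 -0.15] F [ 6.88 -5.76 -4.69] w 0.127 tcp [ 0.4935 -0.0099  0.2128] t 6.75 q [-0.44  0.43  0.45  2.05 -0.27  0.71  0.73]
([227, 195, 5, 7, 12], [228.5, 197.1])
([228, 204, 3, 6, 9], [229.1, 207.0])
([222, 175, 9, 18, 74], [227.2, 184.2])
```

View pics/c5.png

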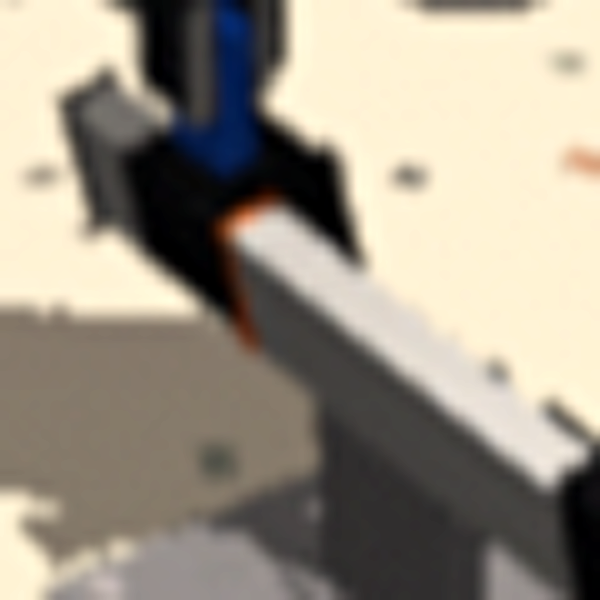

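The jaw now stands over the tape, with an orange sliver left in front of its face at (240,225) to (255,345) in the crop. I'll measure what fraction of the tape is still exposed, compared with the first picture.

Run:
```python
from h import *
a=np.load('side.npy',allow_pickle=True).item(); b=np.load('s5.npy',allow_pickle=True).item()
def ch(im):
    c=im['color'].astype(float); return np.clip((c[...,0]-c[...,2])/(c.sum(2)+15),0,None)
# rail axis dir and rail points in image, from world
d=np.array([np.cos(np.radians(121.3)),np.sin(np.radians(121.3)),0]); n=np.array([-d[1],d[0],0]) # toward -holder x (front)
tape=np.array([.5003,-.0305,.117])
def proj(P,im):
    k,dd=K(im); T=np.linalg.inv(im['cam_to_world']); q=P@T[:3,:3].T+T[:3,3]; q=q*[1,-1,-1]
    return cv2.projectPoints(q,np.zeros(3),np.zeros(3),k,dd)[0].reshape(-1,2)
ys=np.arange(-.020,.0205,.002)
for nm,hs in(('top',[tape+n*o for o in(-.004,0,.004)]),('front',[tape+n*.008-[0,0,z] for z in(.006,.012,.018,.024,.03)])):
  for im,l in((a,'before'),(b,'now')):
    c=ch(im); L=[]
    for h in hs:
        uv=proj(h+ys[:,None]*d,im).astype(np.float32); L.append(cv2.remap(c.astype(np.float32),uv[:,0],uv[:,1],cv2.INTER_LINEAR).ravel())
    m=np.mean(L,0); print(nm,l,(m*100).round().astype(int).tolist(), 'sum',(np.clip(m-.1,0,None)).sum().round(3),'ctr',(np.clip(m-.1,0,None)@ys/np.clip(m-.1,0,None).sum()).round(4))
print((ys*1000).round().astype(int).tolist())
```

```text
top before [3, 3, 3, 3, 3, 3, 5, 9, 18, 31, 44, 49, 42, 30, 18, 9, 5, 3, 2, 2, 3] sum 1.614 ctr 0.002
top now [3, 3, 3, 3, 3, 3, 5, 8, 13, 22, 31, 39, 38, 24, 9, 2, 0, 0, 0, 1, 1] sum 1.069 ctr 0.002
front before [3, 4, 7, 10, 15, 20, 25, 29, 32, 32, 31, 26, 22, 16, 10, 6, 4, 2, 2, 2, 2] sum 1.483 ctr -0.0027
front now [3, 4, 7, 10, 14, 18, 22, 25, 27, 26, 26, 21, 18, 12, 7, 2, 2, 1, 1, 1, 1] sum 1.095 ctr -0.0033
[-20, -18, -16, -14, -12, -10, -8, -6, -4, -2, 0, 2, 4, 6, 8, 10, 12, 14, 16, 18, 20]
```

About 0.65–0.75 of the tape's chroma still shows. Mixing with the black jaw inflates that figure, so the face is 0–2 mm past the middle line. The TCP travel of 73.7 mm puts it about 1 mm short. Both are well within 6 mm. One last check for steadiness and for the other objects.

Run:
```python
from h import *
ims=[arm.get_image('side') for _ in range(6)]; o=arm.get_obs()
print(o['time_s'],o['eef_pos'].round(4),o['ft_force'].round(2),o['gripper_width'],np.abs(o['joint_vel']).max())
for i in(0,5):print([(b[1],b[0][4]) for b in blobs(ims[i],(100,110,30),(125,255,255),10)])
cv2.imwrite('pics/end.png',ims[5]['color'][:,:,::-1])
```

```text
7.25 [ 0.4936 -0.01    0.2129] [ 7.11 -5.2  -4.85] 0.13132403858680808 0.001570430690403676
[([227.3, 184.3], 75)]
[([227.3, 184.4], 75)]
```

View pics/end.png

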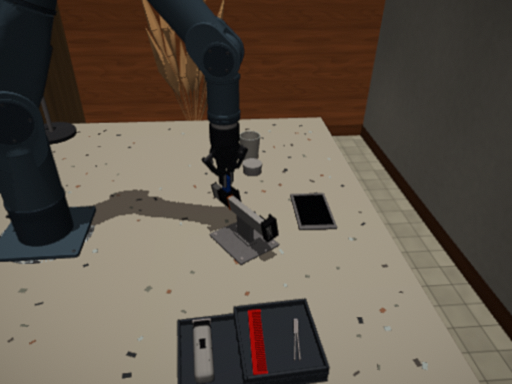

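The jaw is held steady at the tape, with the tab at (227,184). The cup (250,145), tin (252,167), tablet (313,210) and tray contents are where they were. Handing in.

```bash
python3 -c "
from bench import arm
print(arm.sign_off())"
```

```text
the job is handed in; nothing more can be done
None
```

I pinched the blue tab from above, drew the jaw out smoothly to the orange tape, and handed the job in while still holding it there; no verdict is reported.

- **Jaw position:** my two checks differ slightly, but both are within the 6 mm allowed. The gripper travelled 73.7 mm against the 75 mm I measured, which puts the gripping face about 1 mm short of the tape's middle. The tape still showing in the side view puts it 0–2 mm past.
- **Steadiness:** over the last half second the gripper moved about 0.1 mm. Joint speeds were under 0.002 rad/s and the tab did not shift in the picture.
- **Grip:** the fingers are shut to about 11 mm on the tab, and the pull force is about 8 N. The spring should give 8.7 N at this draw.
- **Other objects:** nothing else appears to have moved, judging by eye from the last side picture. I did not measure each object's position.

The job took about 7.3 s of the 32 s allowed.

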